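# Snap a check weight onto the eye of a load-cell stand

### The arm

A 6-joint arm with a two-finger parallel gripper is mounted at the origin on a cart in front of the work surface, level with it; the furniture and walls round the work are solid. World frame = base frame: x ahead of the robot, y to its left, z up, the work surface at z = 0. Lengths are in mm, angles in rad, forces in N, time in s.
With the tool pointing down it reaches from about 350 to 925 mm from the base axis. Payload 6.4 kg.
Tool frame: the origin (TCP) lies between the finger pads; the fingertips stand 22 mm ahead of it and the grasp point (between the pads) lies 3 mm ahead of it; z points along the fingers, y is the line along which they close (so a half turn about z gives the same grasp; the last joint's range is limited). The gripper opens to 94 mm and grips with 3 to 60 N. Pads are 16 mm wide; open, the fingers measure 119 mm over their backs; the gripper's body (75 mm by 177 mm) begins 78 mm behind the grasp point.
Start: joints at [-1.511, 0.245, 1.558, -0, 1.339, -0.174], TCP at [150.593, -632.326, 227.455] pointing down, gripper open.
Joint ranges: [-3.13, 3.13], [-1.02, 2.26], [0.13, 2.54], [-0.95, 4.09], [0.21, 2.88], [-2.74, 2.74]. Speed limits (rad/s): [2.57, 2.57, 3.14, 3.14, 3.14, 3.14].

### API

Orientations are given as a unit quaternion [x, y, z, w].
In Python, from station import robot gives the robot as it stands.
- The arm moves only by the tool servo_tool, never from a script. Its argument "increments" is a list of rows, each an object of numbers: "dx", "dy", "dz": the shift along the world's x, y, z in units of 25 mm (1.0 is 25 mm); "wx", "wy", "wz": the turn, a rotation vector about the world's x, y, z in units of 5 degrees (1.0 is 5 degrees). In form: [{"dx": .., "dy": .., "dz": .., "wx": .., "wy": .., "wz": ..}, ...]. A call has exactly 10 rows; each row is the pose to reach, as a shift and turn from the pose commanded when the call began; what a row does not reach only later rows make up. A row lasts 1/8 s, in which the tool goes at most 62.5 mm and 10.7 degrees, less where a joint would pass 70% of its speed; a pose out of reach is approached as far as the arm can. A call with a gripper value outside its range is refused whole. "jaw" is the finger opening in mm, from 0 to 94, set as the call begins (left out, the last holds). The fingers move at their own pace and stop on an object; "newtons" is the grip in N (left out, the last holds). Time passes only in rows, so rows that repeat a pose let the fingers close, or fill a call up. It gives the time, the measured TCP pose, the force, the opening and the grip force at its end, in the units of the state.
- robot.state(): the state, without advancing time (a new reading comes with each control period).
- robot.snapshot(name): name is "side" or "top"; returns the picture (384x512x3 uint8, red, green, blue); there is no depth.
- robot.camera_params(name): a dict with "K" (3x3 intrinsics, pixels), "cam_to_world" (4x4, takes a point from camera to world coordinates). Camera axes: x right, y up, looking along -z (the intrinsics and any distortion apply to the point x, -y, -z); pixel columns grow to the right and rows downward; lengths in mm; the calibration is good to about 2 mm. A picture is of the moment at which its call begins. camera_params takes no time and is no camera call.
- robot.close_job(): hands the job in; it is judged then, once.
Trained networks look in the newest picture that a camera, given by its name, has taken for a name from the list of things; names that differ only in an ending like _2 or _b are one class to them, and where a whole thing is asked for, a point or a joint stands for the part that bears it (a point fixed in the world has none). Each returns a list of dicts, best first, with "score" (0 to 1); they miss things now and then, are a little off and sometimes report something else, mostly with a low value. They report only what shows in the picture. A call takes as long as a camera call. They do not tell look-alikes from the thing itself.
- robot.search_frame(camera, name): "extent" ([left, top, width, height] in pixels, round what is visible of it).
- robot.cut_out(camera, name): "pixels" (384x512 bool, what is visible of it) and "extent" ([left, top, width, height] in pixels, round what is visible of it).
- robot.landmark_of(camera, name): "xy" ([column, row] in pixels: a listed point, or the origin of a listed thing).
The state is a dict: "t": time; "joints": joint angles; "dq": joint speeds; "joint_torque": joint torques, N m; "eef_pos": TCP position; "ee_rot": TCP orientation; "contact_force": force on the tool from outside, world axes, zero at the start; "torque": the same for the moment, N m; "grip_width": finger opening in mm; "gripper_force": force on a finger pad.
Only numpy, scipy, OpenCV 4.12 (cv2) and the standard library are available. Lean on these libraries where they do the work, as an engineer would, in place of code of your own. Each camera call takes 0.05 s, during which the arm holds its last target. There are 200 camera calls.

### The job

The load-cell stand is due for its daily check. Pick up the steel check weight that carries a snap hook and clip it to the eye bolt at the end of the stand's beam: press the hook's sprung gate against the front of the eye until the eye is inside and the gate springs shut, then let the weight hang freely from the eye and let go of it. The load cell is delicate: never put more than 12 N on it, so push by feel and do not let the weight drop onto it, and leave the other things on the bench where they are.

Things in the scene. Friction and masses are not known exactly. Their poses are not given: they have to be found in the camera images.
- check_weight: Steel check weight with a snap hook, rigid but for the gate; 0.48 kg, give or take 10 percent. Stands upright. Origin: centre of its underside; z up; x points from the hook's spine to its gate side; the hook, 10 mm thick in y, lies in the xz plane. Weight: cylinder 48 mm across, 38 mm tall, neck up to z = 58 mm. No pose is reported while the fingers hold it.
- hook_spine (a point): Where to grip: 25 mm behind (-x) the weight's axis, 117 mm above its underside. The spine is a flat upright bar, x = -29 to -13 mm, z = 62 to 118 mm, 10 mm across its flat sides (y); the bow goes on from it over the top (highest point z = 139 mm) to the nose.
- hook_nose (a point): Lower, rounded end of the hook's rigid nose: x = 12, z = 109 mm of the weight. The 8 mm bar of the eye passes below it: bar centre 97 to 103 mm above the weight's underside (higher, it strikes the nose), first touching the gate at x = 20 mm and pressed in to x = 3 mm or less, then up behind the nose.
- hook_seat (a point): Point in the hook's bow where the centre of the eye's bar lies when the weight hangs: x = -2, z = 125 mm of the weight. The bar lies clear of the gate, which then shuts below it, once it is higher than z = 112 mm in the hook.
- gate (a joint): Gate angle (rad): 0 shut, growing as it swings in towards the spine about a pin at x = 12, z = 66 mm of the weight. An 8 mm round bar up to z = 107.5 mm. Its spring needs about 1.7 N to start (32 mm above the pin), 4.5 N wide open, plus friction. At 0.6, with the eye's bar at x of about -1 mm, it meets the spine and the push turns rigid.
- load_stand: Load-cell stand, fixed to the bench: grey base 160 x 110 mm with a readout, 25 mm steel column 232 mm tall, clamp block, and an aluminium beam, 24 mm wide, 26 mm high, pointing to the stand's -x, towards the robot. Origin: column axis at bench height; z up. The hook goes on from the front, gate leading, moving along the stand's +x.
- beam_end (a point): Centre of the beam's front face (stand x = -125, y = 0, z = 195 mm). An eye bolt sticks out of it: a closed steel ring lying level at z = 195 mm, 48 mm outside, 32 mm hole, 8 mm round bar. How far it is screwed in is not reported: the middle of its front arc is 60 to 100 mm ahead (-x) of this point. Find it by touch or sight.
- knob_weight: Smaller steel weight without a hook, with a knob on top, 44 mm across, 47 mm tall. Origin: centre of its underside. Leave it alone.
- petri: Petri dish with agar, 89 mm across, 15 mm tall. Origin: centre of its underside. Leave it alone.
- timer: White digital timer, 58 x 62 x 18 mm. Origin: centre of its underside. Leave it alone.
- beaker: Small empty glass beaker, 55 mm across, 71 mm tall. Origin: centre of its underside. Leave it alone.
Mind the look-alikes: they are no part of the job. What is shaped like the check_weight but green is not meant.

How it is judged (in metres and radians):
On the way, in this order (a step that is already met when the one before it is completed fails the run):
1. the check weight is lifted off the bench, its gate shut (height (world z) of check_weight above 0.04 m and value of joint gate below 0.1 rad), for 0.2 s.
2. the gate is pressed open by pushing it against the eye (value of joint gate above 0.35 rad and contact force between check_weight and load_stand above 1 N), for 0.1 s.
At the end, for the whole second after the job is handed in: The check weight hangs let go and at rest (under 50 mm/s, within 0.2 rad of upright) on the eye: gate shut (under 0.08 rad), the eye carrying it (over 2.5 N), the hook's seat within 7 mm of the eye's height, 15 mm of the beam's line and in the eye's range of reach (value of joint gate below 0.08 rad and contact force between check_weight and load_stand above 2.5 N and z of hook_seat in the frame of load_stand between 0.188 and 0.202 m and x of hook_seat in the frame of load_stand between -0.237 and -0.17 m and y of hook_seat in the frame of load_stand between -0.015 and 0.015 m and angle between check_weight's own z axis and vertical below 0.2 rad and linear speed of check_weight below 0.05 m/s and contact force between check_weight and the fingers below 0.1 N); the robot touches nothing.
It fails at once if more than 12 N on the load-cell stand and its eye (contact force between load_stand and anything else above 12 N).
It fails at once if a bystander is moved more than 30 mm (distance of any of knob_weight, petri, timer, beaker from where it was at the start of the episode above 0.03 m).
It also fails if it takes over 48 s, if anything falls off the work surface, if the arm or the gripper's body presses on something with over 40 N, if the wrist force passes 120 N, or if a joint passes its speed limit or range.

## Working session

There is one attempt and no reset: what is moved stays moved. The work goes in short steps, Python scripts to look and compute and a tool call to move; the robot and the scene stay as the last step left them, time stands still between calls to the robot, and variables do not carry over. Pictures are saved under pics/ and viewed, at most 10 in all, crops included, and the job is handed in when it is done.

Besides the shell and the picture viewer there is one more tool, called after ">>>" by a JSON object that holds its "method" and its "body", one argument or row to a line. servo_tool: Moves the arm, as the interface text tells. Its arguments: {"type":"object","properties":{"increments":{"type":"array"},"jaw":{"type":"number"},"newtons":{"type":"number"}},"required":["increments"]}

```bash
mkdir -p pics
cat > h.py <<'E'
import numpy as np,cv2
from station import robot
def ray(cam,px):
    p=robot.camera_params(cam);K=np.array(p["K"]);T=np.array(p["cam_to_world"])
    d=np.linalg.inv(K)@[px[0],px[1],1.]
    return T[:3,3],T[:3,:3]@[d[0],-d[1],-d[2]]
def at_z(cam,px,z):
    o,d=ray(cam,px);return o+d*(z-o[2])/d[2]
def proj(cam,P):
    p=robot.camera_params(cam);K=np.array(p["K"]);T=np.array(p["cam_to_world"])
    c=T[:3,:3].T@(np.array(P,float)-T[:3,3]);q=K@[c[0],-c[1],-c[2]];return q[:2]/q[2]
def tri(a,pa,b,pb):
    o1,d1=ray(a,pa);o2,d2=ray(b,pb)
    s=np.linalg.lstsq(np.c_[d1,-d2],o2-o1,rcond=None)[0]
    x,y=o1+s[0]*d1,o2+s[1]*d2
    return (x+y)/2,np.linalg.norm(x-y)
E
python3 - <<'E'
from h import *
np.set_printoptions(precision=1,suppress=True)
ims=[robot.snapshot(c) for c in("side","top")]
cv2.imwrite("pics/a.png",cv2.cvtColor(np.vstack(ims),cv2.COLOR_RGB2BGR)[:, :])
for c,i in zip(("side","top"),ims): cv2.imwrite(f"pics/{c}.png",cv2.cvtColor(i,cv2.COLOR_RGB2BGR))
for c in("side","top"):
    p=robot.camera_params(c);print(c,np.array(p["cam_to_world"]).round(2).tolist(),np.array(p["K"]).tolist(),[k for k in p])
    for n in("check_weight","hook_spine","hook_nose","hook_seat","load_stand","beam_end","knob_weight","petri","timer","beaker"):
        print(c,n,[(np.array(r["xy"]).round(1).tolist(),round(r["score"],2)) for r in robot.landmark_of(c,n)])
print(robot.state())
E
```

```text
side [[1.0, -0.02, -0.01, 623.4], [0.01, 0.65, -0.76, -490.17], [0.02, 0.76, 0.65, 686.85], [0.0, 0.0, 0.0, 1.0]] [[456.45732769624, 0.0, 255.17353917428676], [0.0, 456.45732769624, 186.37247944402418], [0.0, 0.0, 1.0]] ['K', 'cam_to_world']
side check_weight [([145.1, 259.0], 0.79), ([176.3, 215.3], 0.6), ([177.4, 173.1], 0.16)]
side hook_spine [([159.1, 179.7], 0.95), ([128.4, 222.7], 0.58)]
side hook_nose [([137.1, 207.8], 0.82), ([173.8, 214.6], 0.74)]
side hook_seat [([167.1, 168.3], 0.66), ([295.3, 185.8], 0.45)]
side load_stand [([345.9, 256.9], 0.58)]
side beam_end [([289.5, 188.6], 0.68)]
side knob_weight []
side petri []
side timer [([231.7, 194.7], 0.82)]
side beaker [([274.9, 188.5], 0.84)]
top [[0.01, 0.99, -0.13, 498.88], [-1.0, 0.01, -0.02, 130.81], [-0.02, 0.13, 0.99, 1155.26], [0.0, 0.0, 0.0, 1.0]] [[458.6744757733443, 0.0, 252.82657219693513], [0.0, 458.6744757733443, 184.11655582045913], [0.0, 0.0, 1.0]] ['K', 'cam_to_world']
top check_weight [([276.8, 279.4], 0.82), ([232.2, 255.1], 0.62)]
top hook_spine [([284.3, 284.1], 0.93), ([230.5, 270.1], 0.7)]
top hook_nose [([271.2, 281.1], 0.85), ([225.7, 252.1], 0.57)]
top hook_seat [([229.6, 258.4], 0.9), ([281.3, 285.6], 0.71), ([188.7, 170.0], 0.24)]
top load_stand [([277.0, 118.2], 0.77)]
top beam_end [([283.2, 149.5], 0.84)]
top knob_weight [([288.2, 243.0], 0.72)]
top petri [([322.1, 215.6], 0.95)]
top timer [([204.9, 212.8], 0.97)]
top beaker [([187.4, 170.6], 0.92)]
{'t': 1.1, 'joints': array([-1.5,  0.2,  1.6, -0. ,  1.3, -0.2]), 'dq': array([ 0., -0., -0.,  0.,  0.,  0.]), 'joint_torque': array([  0. , -41.6, -31.5,   0.1,   0. ,   0. ]), 'eef_pos': array([ 150.6, -632.3,  227.5]), 'ee_rot': array([ 1. ,  0.1, -0. , -0. ]), 'contact_force': array([-0.1, -0.1,  0.1]), 'torque': array([ 0., -0.,  0.]), 'gripper_force': 0.0, 'grip_width': 93.97966083342376}
```

View pics/side.png

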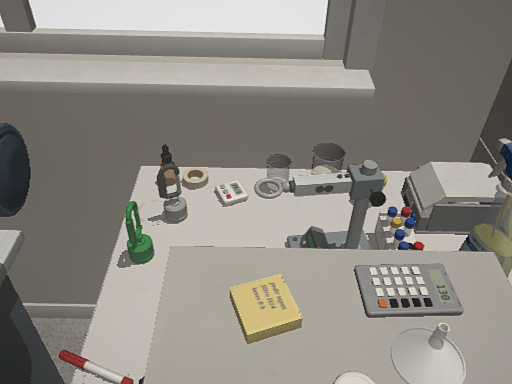

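View pics/top.png

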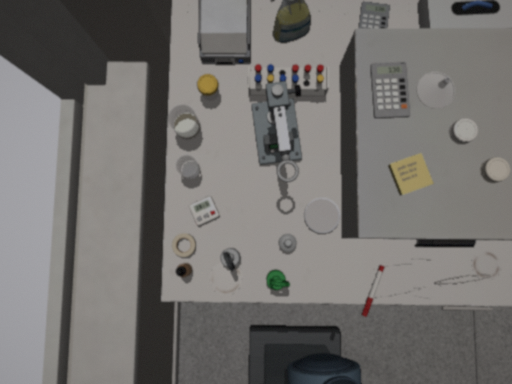

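Two hooked weights: the green one (side 140,250; top 277,280) and the grey steel one (side 175,210; top 231,257). The steel one fits the task, so I'll confirm it with a crop.

Run:
```python
from h import *
np.set_printoptions(precision=1,suppress=True)
s=cv2.imread("pics/side.png");t=cv2.imread("pics/top.png")
R=lambda im:cv2.resize(im,(400,300),interpolation=cv2.INTER_CUBIC)
cv2.imwrite("pics/crop.png",np.vstack([np.hstack([R(s[150:225,130:230]),R(t[225:300,190:290])]),np.hstack([R(s[160:220,245:325]),R(t[110:215,230:370])])]))
print("slab tops: yellow",tri("side",(266,307),"top",(411,174)),"calc",tri("side",(408,289),"top",(390,90)), "slab corner",tri("side",(165,248),"top",(341,239)))
print("hookpts")
print(tri("side",(159.1,179.7),"top",(230.5,270.1)))
print("base top",at_z("top",(232.2,255.1),0),at_z("side",(176.3,215.3),0))
print("seat",at_z("top",(229.6,258.4),125),at_z("top",(225.7,252.1),109),at_z("top",(230.5,270.1),117),at_z("side",(159.1,179.7),117),at_z("side",(173.8,214.6),109),at_z("side",(167.1,168.3),125))
print("beam_end",tri("side",(289.5,188.6),"top",(283.2,149.5)),at_z("top",(283.2,149.5),195),at_z("side",(289.5,188.6),195),"stand",at_z("top",(277,118.2),0),at_z("side",(345.9,256.9),0))
for n,c in(("knob",(288.2,243)),("petri",(322,215.6)),("timer",(205,213)),("beaker",(187.4,170.6))):print(n,at_z("top",c,0))
for nm,c in (("side",(159,175)),("top",(231,257))):
  for r in robot.cut_out(nm,"check_weight"):print(nm,r["extent"],r["score"])
```

```text
slab tops: yellow (array([ 642.5, -172. ,  223.3]), np.float64(0.7580684501503228)) calc (array([ 822.6, -136.3,  215.7]), np.float64(0.9983192910464794)) slab corner (array([502.9, -38. , 174.5]), np.float64(13.038240659473942))
hookpts
(array([438.1, 201.4, 103.1]), np.float64(1.970082384108499))
base top [467.9 204.5   0. ] [462.8 206.9   0. ]
seat [464.  202.2 125. ] [477.4 212.4 109. ] [437.9 200.2 117. ] [443.5 185.  117. ] [483.5  97.9 109. ] [455.8 210.8 125. ]
beam_end (array([692. ,  86.7, 187.9]), np.float64(12.17810460201)) [696.7  87.3 195. ] [685.   76.7 195. ] stand [819.2  94.8   0. ] [810.5 100.1  -0. ]
knob [499.5  65.2   0. ]
petri [568.8 -19.4   0. ]
timer [572.1 275.1   0. ]
beaker [680. 323.   0.]
side [157.6, 165.4, 25.6, 59.7] 0.96
side [127.6, 202.4, 27.9, 61.1] 0.92
top [266.2, 269.8, 22.4, 20.3] 0.76
top [220.3, 244.8, 17.8, 26.1] 0.53
top [190.2, 193.8, 28.1, 30.6] 0.33
```

View pics/crop.png

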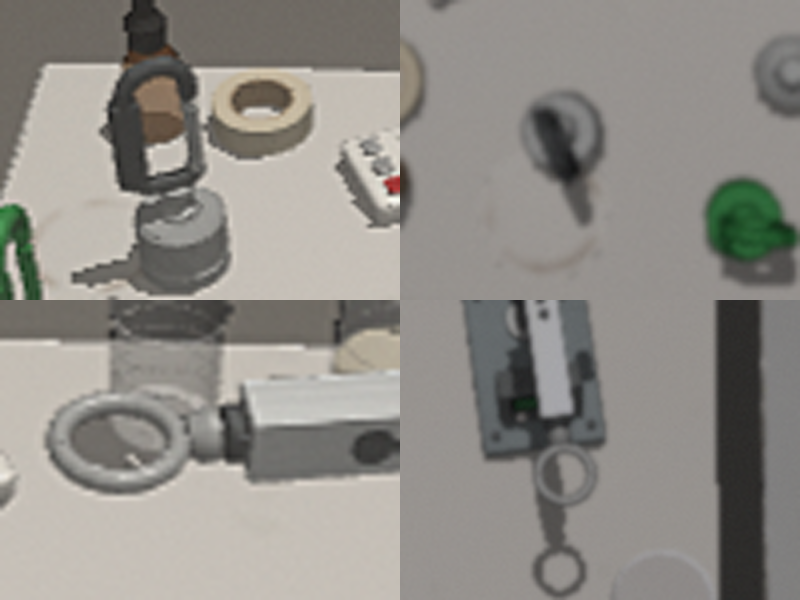

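The crop confirms it: the grey steel weight (top 231,257) is the one, with its spine on the left (-x) and its thin gate on the right. The eye ring is centred at about side (268,188) and top (288,170). Next I'll fit the poses by projecting a model into both views.

```bash
cat > fit.py <<'E'
from h import *
from scipy.optimize import minimize
np.set_printoptions(precision=1,suppress=True)
S=4
def cyl(r,z0,z1):
    a=np.linspace(0,2*np.pi,24);return np.array([[r*np.cos(t),r*np.sin(t),z] for z in(z0,z1) for t in a])
def box(x0,x1,y,z0,z1):return np.array([[x,s*y,z] for x in(x0,x1) for s in(-1,1) for z in(z0,z1)],float)
a=np.linspace(np.pi,0,9)
arc=[(-4.5+16.5*np.cos(t),118+15*np.sin(t)) for t in a]   # bow centre line, bar ~10-12
pieces=[cyl(24,0,38),cyl(7,38,58),box(-29,16,5,56,66),box(-29,-13,5,62,118),box(7,17,5,109,119)]
for (x0,z0),(x1,z1) in zip(arc[:-1],arc[1:]):
    pieces.append(np.vstack([box(x-6,x+6,5,z-6,z+6) for x,z in((x0,z0),(x1,z1))]))
g=np.array([[12+4*c,4*s,z] for z in(66,107) for c in(-1,1) for s in(-1,1)],float);pieces.append(g)
def render(cam,q,off):
    m=np.zeros((384*S,512*S),np.uint8);c,s=np.cos(q[2]),np.sin(q[2])
    for P in pieces:
        W=np.c_[q[0]+c*P[:,0]-s*P[:,1],q[1]+s*P[:,0]+c*P[:,1],P[:,2]]
        px=np.array([proj(cam,w) for w in W])+off+.5
        cv2.fillConvexPoly(m,cv2.convexHull((px*S).astype(np.int32)),1)
    return m
E
python3 - <<'E'
from fit import *
M={}
for c,near in(("side",(170,195)),("top",(230,257))):
    r=min(robot.cut_out(c,"check_weight"),key=lambda r:np.hypot(r["extent"][0]+r["extent"][2]/2-near[0],r["extent"][1]+r["extent"][3]/2-near[1]))
    print(c,r["extent"],r["score"]);M[c]=cv2.resize(r["pixels"].astype(np.uint8),None,fx=S,fy=S,interpolation=cv2.INTER_NEAREST)
def cost(q):
    k=0
    for c,o in(("side",q[3:5]),("top",q[5:7])):
        m=render(c,q,o);k+=1-(m&M[c]).sum()/(m|M[c]).sum()
    return k+.01*np.sum(np.array(q[3:])**2)
best=None
for y0 in(.0,.3,.6):
    q0=np.array([464,204,y0,0,0,0,0.]);sim=np.vstack([q0]+[q0+d for d in np.diag([8,8,.3,1,1,1,1])])
    r=minimize(cost,q0,method="Nelder-Mead",options=dict(initial_simplex=sim,maxiter=250));print(r.x.round(2),r.fun)
    if best is None or r.fun<best.fun:best=r
s=[cv2.resize(cv2.imread(f"pics/{c}.png"),None,fx=S,fy=S) for c in("side","top")]
out=[]
for im,c,o,(x,y) in zip(s,("side","top"),(best.x[3:5],best.x[5:7]),((125,155),(190,220))):
    for m,col in((render(c,best.x,o),(0,0,255)),(M[c],(0,255,0))):
        cs,_=cv2.findContours(m,0,2);cv2.drawContours(im,cs,-1,col,1)
    out.append(im[y*S:(y+80)*S,x*S:(x+90)*S])
cv2.imwrite("pics/fit.png",np.hstack(out))
# eye
print("eye",tri("side",(268.5,188.2),"top",(287.8,170.5)),at_z("top",(287.8,170.5),195),at_z("side",(268.5,188.2),195))
# beam edges at top z=208: mask bright
g=cv2.cvtColor(cv2.imread("pics/top.png"),6);b=(g>150).astype(np.uint8)
n,l,st,ce=cv2.connectedComponentsWithStats(b[95:165,265:300]);print(st,ce+[265,95])
for i in range(1,n):
    if st[i,4]>60:
        p=np.argwhere(l==i)[:,::-1]+[265,95];r=cv2.minAreaRect(p.astype(np.float32));bp=cv2.boxPoints(r);print([at_z("top",p,208).round(1) for p in bp])
E
```

```text
side [157.6, 165.4, 25.6, 59.7] 0.96
top [220.3, 244.8, 17.8, 26.1] 0.53Traceback (most recent call last):
  File "<stdin>", line 14, in <module>
    res = _minimize_neldermead(fun, x0, args, callback, bounds=bounds,
                               **options)
    fsim[k] = func(sim[k])
              ~~~~^^^^^^^^
    fx = function(np.copy(x), *(wrapper_args + args))
  File "<stdin>", line 9, in cost
  File "fit.py", line 18, in render
    px=np.array([proj(cam,w) for w in W])+off+.5
                 ~~~~^^^^^^^
  File "h.py", line 10, in proj
    p=robot.camera_params(cam);K=np.array(p["K"]);T=np.array(p["cam_to_world"])
ValueError: time passes only in moves, steps and waits
```

```bash
python3 - <<'E'
t=open('h.py').read()
t=t.replace("def ray","C={c:robot.camera_params(c) for c in('side','top')}\ndef ray",1).replace("p=robot.camera_params(cam)","p=C[cam]");open('h.py','w').write(t)
E
cat > run.py <<'E'
from fit import *
M={}
for c,near in(("side",(170,195)),("top",(230,257))):
    r=min(robot.cut_out(c,"check_weight"),key=lambda r:np.hypot(r["extent"][0]+r["extent"][2]/2-near[0],r["extent"][1]+r["extent"][3]/2-near[1]))
    print(c,r["extent"],r["score"]);M[c]=cv2.resize(r["pixels"].astype(np.uint8),None,fx=S,fy=S,interpolation=cv2.INTER_NEAREST)
def cost(q):
    k=0
    for c,o in(("side",q[3:5]),("top",q[5:7])):
        m=render(c,q,o);k+=1-(m&M[c]).sum()/(m|M[c]).sum()
    return k+.01*np.sum(np.array(q[3:])**2)
best=None
for y0 in(.0,.4):
    q0=np.array([464,204,y0,0,0,0,0.]);sim=np.vstack([q0]+[q0+d for d in np.diag([8,8,.3,1,1,1,1])])
    r=minimize(cost,q0,method="Nelder-Mead",options=dict(initial_simplex=sim,maxiter=200));print(r.x.round(2),r.fun)
    if best is None or r.fun<best.fun:best=r
s=[cv2.resize(cv2.imread(f"pics/{c}.png"),None,fx=S,fy=S) for c in("side","top")]
out=[]
for im,c,o,(x,y) in zip(s,("side","top"),(best.x[3:5],best.x[5:7]),((125,155),(190,220))):
    for m,col in((render(c,best.x,o),(0,0,255)),(M[c],(0,255,0))):
        cs,_=cv2.findContours(m,cv2.RETR_LIST,2);cv2.drawContours(im,cs,-1,col,1)
    out.append(im[y*S:(y+80)*S,x*S:(x+90)*S])
cv2.imwrite("pics/fit.png",np.hstack(out))
print("eye",tri("side",(268.5,188.2),"top",(287.8,170.5)),at_z("top",(287.8,170.5),195),at_z("side",(268.5,188.2),195))
g=cv2.cvtColor(cv2.imread("pics/top.png"),6);b=(g>150).astype(np.uint8)
n,l,st,ce=cv2.connectedComponentsWithStats(b[95:165,265:300])
for i in range(1,n):
    if st[i,4]>60:
        p=np.argwhere(l==i)[:,::-1]+[265,95];r=cv2.minAreaRect(p.astype(np.float32));bp=cv2.boxPoints(r);print(st[i],[at_z("top",p,208).round(1) for p in bp])
E
timeout 500 python3 run.py
```

```text
side [157.6, 165.4, 25.6, 59.7] 0.96
top [220.3, 244.8, 17.8, 26.1] 0.53
[462.4 207.5   0.5  -0.2   0.   -0.8  -0.2] 0.20001794289276123
[462.8 208.6   0.5  -0.3   0.4  -0.3   0.1] 0.19484641376584327
eye (array([651.1,  77.4, 194.5]), np.float64(1.1913880259651863)) [651.6  77.5 195. ] [650.4  76.6 195. ]
[ 10  12  15  43 351] [array([783.5, 107.5, 208. ]), array([786.5,  87.6, 208. ]), array([697.2,  74.9, 208. ]), array([694.2,  94.5, 208. ])]
```

View pics/fit.png

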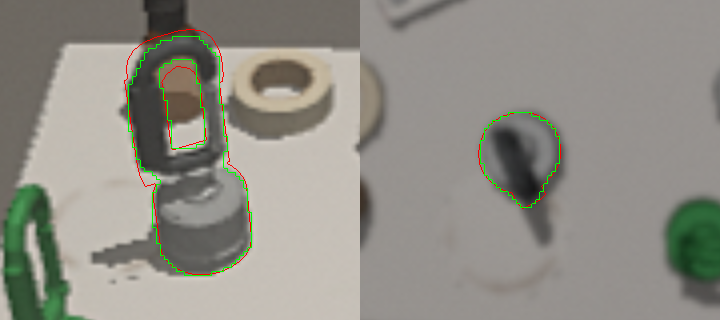

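The model fits well: steel weight at about (463, 208), yaw about 0.48 rad. The eye centre is at (651, 77, 195), where the triangulated height of 194.5 matches the given 195, and the beam yaw is about 0.145. The eye's front arc is then at about (631, 74.5), 65 mm ahead of the beam end, which is within the stated range. I'll start moving.

>>> {"method": "servo_tool", "body": {
  "increments": [
    {"dx":1,"dy":1.9,"dz":0.5},
    {"dx":2,"dy":3.8,"dz":1},
    {"dx":3,"dy":5.7,"dz":1.5},
    {"dx":4,"dy":7.6,"dz":2},
    {"dx":5,"dy":9.5,"dz":2.5,"wz":0.5},
    {"dx":6,"dy":11.4,"dz":3,"wz":1},
    {"dx":7,"dy":13.3,"dz":3,"wz":1.5},
    {"dx":8,"dy":15.3,"dz":3,"wz":2},
    {"dx":8.6,"dy":17.6,"dz":3,"wz":2.5},
    {"dx":9.2,"dy":19.9,"dz":3,"wz":3}
  ],
  "jaw": 50
}}

```text
invalid input at $.increments[0]: expected keys dx, dy, dz, wx, wy, wz
```

Run:
```python
from h import *
from scipy.spatial.transform import Rotation as R
np.set_printoptions(precision=2,suppress=True)
s=robot.state();print(s["t"],s["eef_pos"],s["joints"],R.from_quat(s["ee_rot"]).as_matrix())
print("bottle top",tri("side",(165,148),"top",(183,270)),"slab edge",at_z("top",(355,100),200),at_z("top",(341,239),0))
```

```text
1.4 [ 150.61 -632.31  227.42] [-1.51  0.25  1.56  0.    1.34 -0.17] [[ 0.97  0.23  0.  ]
 [ 0.23 -0.97  0.  ]
 [ 0.   -0.   -1.  ]]
bottle top (array([434.84, 308.75, 102.58]), np.float64(2.1137696299458817)) slab edge [804.85 -65.57 200.  ] [511.02 -66.21   0.  ]
```

>>> {"method": "servo_tool", "body": {
  "increments": [
    {"dx":1,"dy":1.9,"dz":0.5,"wx":0,"wy":0,"wz":0},
    {"dx":2,"dy":3.8,"dz":1,"wx":0,"wy":0,"wz":0},
    {"dx":3,"dy":5.7,"dz":1.5,"wx":0,"wy":0,"wz":0},
    {"dx":4,"dy":7.6,"dz":2,"wx":0,"wy":0,"wz":0},
    {"dx":5,"dy":9.5,"dz":2.5,"wx":0,"wy":0,"wz":0.5},
    {"dx":6,"dy":11.4,"dz":3,"wx":0,"wy":0,"wz":1},
    {"dx":7,"dy":13.3,"dz":3,"wx":0,"wy":0,"wz":1.5},
    {"dx":8,"dy":15.3,"dz":3,"wx":0,"wy":0,"wz":2},
    {"dx":8.6,"dy":17.6,"dz":3,"wx":0,"wy":0,"wz":2.4},
    {"dx":9.2,"dy":19.9,"dz":3,"wx":0,"wy":0,"wz":2.8}
  ],
  "jaw": 50
}}

```text
t: 2.65
eef_pos: [380.8, -133.1, 302.7]
ee_rot: [0.971, 0.237, 0.0, 0.0]
contact_force: [0.4, -0.2, -0.0]
grip_width: 50.2
gripper_force: 0.0
```

>>> {"method": "servo_tool", "body": {
  "increments": [
    {"dx":0.4,"dy":2.2,"dz":0,"wx":0,"wy":0,"wz":0},
    {"dx":0.8,"dy":4.4,"dz":0,"wx":0,"wy":0,"wz":0},
    {"dx":1.2,"dy":6.6,"dz":0,"wx":0,"wy":0,"wz":0},
    {"dx":1.6,"dy":8.8,"dz":-0.5,"wx":0,"wy":0,"wz":0},
    {"dx":2.0,"dy":11,"dz":-1.5,"wx":0,"wy":0,"wz":0},
    {"dx":2.3,"dy":12.6,"dz":-2.5,"wx":0,"wy":0,"wz":0},
    {"dx":2.38,"dy":13.28,"dz":-3.5,"wx":0,"wy":0,"wz":0},
    {"dx":2.38,"dy":13.28,"dz":-4.5,"wx":0,"wy":0,"wz":0},
    {"dx":2.38,"dy":13.28,"dz":-5,"wx":0,"wy":0,"wz":0},
    {"dx":2.38,"dy":13.28,"dz":-5,"wx":0,"wy":0,"wz":0}
  ],
  "jaw": 50
}}

```text
t: 3.9
eef_pos: [439.7, 196.9, 176.9]
ee_rot: [0.972, 0.237, -0.001, -0.0]
contact_force: [0.6, 0.2, 0.8]
grip_width: 49.9
gripper_force: 0.0
```

Run:
```python
from h import *
ims=[robot.snapshot(c)[:,:,::-1] for c in("side","top")]
R=lambda im:cv2.resize(im,(400,400),interpolation=cv2.INTER_CUBIC)
cv2.imwrite("pics/pre.png",np.hstack([R(ims[0][130:230,110:210]),R(ims[1][200:300,180:280])]))
print(robot.state()["eef_pos"])
```

```text
[440.75570013 197.05351116 178.48206236]
```

View pics/pre.png

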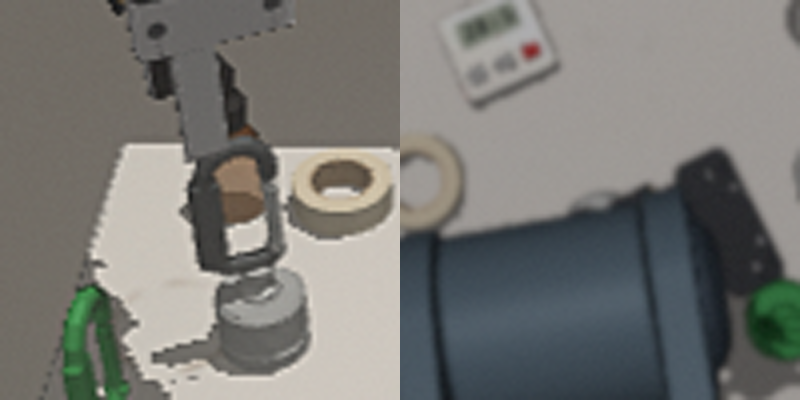

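The picture shows the fingers straddling the spine: the near fingertip is at crop (207,155), just above the spine top at about (210,185). I'll descend and grip.

>>> {"method": "servo_tool", "body": {
  "increments": [
    {"dx":0,"dy":0,"dz":-0.5,"wx":0,"wy":0,"wz":0},
    {"dx":0,"dy":0,"dz":-1,"wx":0,"wy":0,"wz":0},
    {"dx":0,"dy":0,"dz":-1.5,"wx":0,"wy":0,"wz":0},
    {"dx":0,"dy":0,"dz":-2,"wx":0,"wy":0,"wz":0},
    {"dx":0,"dy":0,"dz":-2.3,"wx":0,"wy":0,"wz":0},
    {"dx":0,"dy":0,"dz":-2.3,"wx":0,"wy":0,"wz":0},
    {"dx":0,"dy":0,"dz":-2.3,"wx":0,"wy":0,"wz":0},
    {"dx":0,"dy":0,"dz":-2.3,"wx":0,"wy":0,"wz":0},
    {"dx":0,"dy":0,"dz":-2.3,"wx":0,"wy":0,"wz":0},
    {"dx":0,"dy":0,"dz":-2.3,"wx":0,"wy":0,"wz":0}
  ],
  "jaw": 50
}}

```text
t: 5.25
eef_pos: [440.2, 197.2, 120.1]
ee_rot: [0.972, 0.237, 0.0, 0.0]
contact_force: [0.4, 0.2, 0.3]
grip_width: 50.0
gripper_force: 0.0
```

>>> {"method": "servo_tool", "body": {
  "increments": [
    {"dx":0,"dy":0,"dz":0,"wx":0,"wy":0,"wz":0},
    {"dx":0,"dy":0,"dz":0,"wx":0,"wy":0,"wz":0},
    {"dx":0,"dy":0,"dz":0,"wx":0,"wy":0,"wz":0},
    {"dx":0,"dy":0,"dz":0,"wx":0,"wy":0,"wz":0},
    {"dx":0,"dy":0,"dz":0,"wx":0,"wy":0,"wz":0},
    {"dx":0,"dy":0,"dz":0,"wx":0,"wy":0,"wz":0},
    {"dx":0,"dy":0,"dz":0,"wx":0,"wy":0,"wz":0},
    {"dx":0,"dy":0,"dz":0,"wx":0,"wy":0,"wz":0},
    {"dx":0,"dy":0,"dz":0,"wx":0,"wy":0,"wz":0},
    {"dx":0,"dy":0,"dz":0,"wx":0,"wy":0,"wz":0}
  ],
  "jaw": 0,
  "newtons": 55
}}

```text
t: 6.5
eef_pos: [440.0, 197.2, 119.9]
ee_rot: [0.972, 0.237, -0.0, -0.0]
contact_force: [-1.4, -1.1, 0.8]
grip_width: 9.4
gripper_force: 55.0
```

>>> {"method": "servo_tool", "body": {
  "increments": [
    {"dx":0,"dy":0,"dz":0.3,"wx":0,"wy":0,"wz":0},
    {"dx":0,"dy":0,"dz":0.8,"wx":0,"wy":0,"wz":0},
    {"dx":0,"dy":0,"dz":1.4,"wx":0,"wy":0,"wz":0},
    {"dx":0,"dy":0,"dz":2.0,"wx":0,"wy":0,"wz":0},
    {"dx":0.1,"dy":-0.1,"dz":2.6,"wx":0,"wy":0,"wz":0},
    {"dx":0.3,"dy":-0.3,"dz":3.1,"wx":0,"wy":0,"wz":-0.3},
    {"dx":0.7,"dy":-0.7,"dz":3.5,"wx":0,"wy":0,"wz":-0.7},
    {"dx":1.2,"dy":-1.2,"dz":3.7,"wx":0,"wy":0,"wz":-1.2},
    {"dx":1.8,"dy":-1.8,"dz":3.8,"wx":0,"wy":0,"wz":-1.7},
    {"dx":2.4,"dy":-2.4,"dz":3.8,"wx":0,"wy":0,"wz":-2.2}
  ]
}}

```text
t: 7.75
eef_pos: [501.2, 135.8, 214.7]
ee_rot: [0.99, 0.141, -0.0, 0.0]
contact_force: [0.5, 0.6, -5.5]
grip_width: 9.3
gripper_force: 55.0
```

>>> {"method": "servo_tool", "body": {
  "increments": [
    {"dx":0.6,"dy":-0.7,"dz":0,"wx":0,"wy":0,"wz":-0.5},
    {"dx":1.2,"dy":-1.3,"dz":0,"wx":0,"wy":0,"wz":-0.9},
    {"dx":1.7,"dy":-1.9,"dz":0,"wx":0,"wy":0,"wz":-1.3},
    {"dx":2.1,"dy":-2.3,"dz":0,"wx":0,"wy":0,"wz":-1.5},
    {"dx":2.4,"dy":-2.6,"dz":0,"wx":0,"wy":0,"wz":-1.6},
    {"dx":2.6,"dy":-2.8,"dz":0,"wx":0,"wy":0,"wz":-1.6},
    {"dx":2.68,"dy":-2.88,"dz":0,"wx":0,"wy":0,"wz":-1.6},
    {"dx":2.68,"dy":-2.88,"dz":0,"wx":0,"wy":0,"wz":-1.6},
    {"dx":2.68,"dy":-2.88,"dz":0,"wx":0,"wy":0,"wz":-1.6},
    {"dx":2.68,"dy":-2.88,"dz":0,"wx":0,"wy":0,"wz":-1.6}
  ]
}}

```text
t: 9.0
eef_pos: [566.9, 65.4, 215.0]
ee_rot: [0.997, 0.073, -0.0, -0.0]
contact_force: [-0.5, 0.3, -4.4]
grip_width: 9.5
gripper_force: 55.0
```

Run:
```python
from h import *
np.set_printoptions(precision=2,suppress=True)
ims=[robot.snapshot(c)[:,:,::-1] for c in("side","top")]
for c,i in zip(("side","top"),ims): cv2.imwrite(f"pics/{c}2.png",i)
R=lambda im,h:cv2.resize(im,None,fx=5,fy=5,interpolation=cv2.INTER_CUBIC)
cv2.imwrite("pics/pre2.png",R(ims[0][140:260,210:350],0))
s=robot.state();print(s["t"],s["eef_pos"],s["ee_rot"],s["contact_force"],s["torque"])
for c in("side","top"):
  for n in("check_weight","hook_spine","hook_nose","hook_seat"):print(c,n,[(np.array(r["xy"]).round(1).tolist(),round(r["score"],2)) for r in robot.landmark_of(c,n)])
u=np.array([.9895,.1445]);w=s["eef_pos"][:2]+25*u
for n,x,z in(("org",0,95),("spine",-25,212),("nose",12,204),("seat",-2,220)):
  P=[*(w+x*u),z];print(n,proj("side",P),proj("top",P))
```

```text
9.1 [567.    65.34 215.01] [ 1.    0.07  0.   -0.  ] [ 0.64  0.73 -4.35] [0.03 0.11 0.04]
side check_weight [([230.9, 231.8], 0.78), ([146.0, 255.8], 0.76)]
side hook_spine [([220.1, 186.2], 0.76), ([126.5, 221.9], 0.59)]
side hook_nose [([135.4, 209.7], 0.81), ([242.6, 189.1], 0.76)]
side hook_seat [([129.0, 207.5], 0.68), ([232.1, 177.0], 0.57)]
top check_weight []
top hook_spine []
top hook_nose [([205.3, 208.2], 0.41)]
top hook_seat [([287.4, 239.0], 0.19)]
org [233.29 232.91] [288.99 202.84]
spine [216.89 183.75] [294.06 209.92]
nose [239.89 185.82] [291.24 192.61]
seat [231.14 178.87] [292.72 198.5 ]
```

View pics/pre2.png

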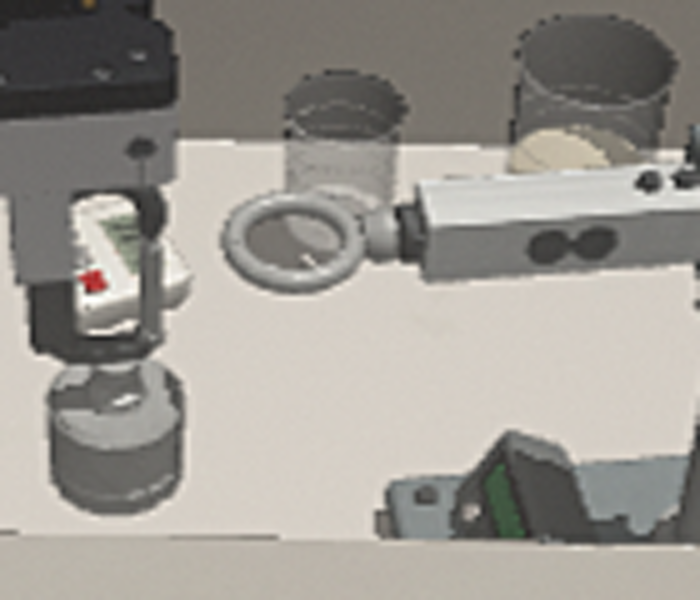

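The weight hangs upright. Its gate is at pixel column 240 and the ring's front at 254, a gap of about 21 mm, which agrees with the plan. I'll raise it 1.5 mm for nose clearance and approach.

>>> {"method": "servo_tool", "body": {
  "increments": [
    {"dx":0.1,"dy":0.015,"dz":0.03,"wx":0,"wy":0,"wz":0},
    {"dx":0.2,"dy":0.03,"dz":0.06,"wx":0,"wy":0,"wz":0},
    {"dx":0.3,"dy":0.045,"dz":0.06,"wx":0,"wy":0,"wz":0},
    {"dx":0.4,"dy":0.06,"dz":0.06,"wx":0,"wy":0,"wz":0},
    {"dx":0.5,"dy":0.075,"dz":0.06,"wx":0,"wy":0,"wz":0},
    {"dx":0.6,"dy":0.09,"dz":0.06,"wx":0,"wy":0,"wz":0},
    {"dx":0.65,"dy":0.095,"dz":0.06,"wx":0,"wy":0,"wz":0},
    {"dx":0.68,"dy":0.1,"dz":0.06,"wx":0,"wy":0,"wz":0},
    {"dx":0.68,"dy":0.1,"dz":0.06,"wx":0,"wy":0,"wz":0},
    {"dx":0.68,"dy":0.1,"dz":0.06,"wx":0,"wy":0,"wz":0}
  ]
}}

```text
t: 10.75
eef_pos: [584.0, 67.7, 216.4]
ee_rot: [0.997, 0.073, -0.0, 0.0]
contact_force: [0.2, -0.3, -4.7]
grip_width: 9.7
gripper_force: 55.0
```

>>> {"method": "servo_tool", "body": {
  "increments": [
    {"dx":0.02,"dy":0.003,"dz":0,"wx":0,"wy":0,"wz":0},
    {"dx":0.04,"dy":0.006,"dz":0,"wx":0,"wy":0,"wz":0},
    {"dx":0.06,"dy":0.009,"dz":0,"wx":0,"wy":0,"wz":0},
    {"dx":0.08,"dy":0.012,"dz":0,"wx":0,"wy":0,"wz":0},
    {"dx":0.1,"dy":0.015,"dz":0,"wx":0,"wy":0,"wz":0},
    {"dx":0.12,"dy":0.018,"dz":0,"wx":0,"wy":0,"wz":0},
    {"dx":0.14,"dy":0.02,"dz":0,"wx":0,"wy":0,"wz":0},
    {"dx":0.16,"dy":0.023,"dz":0,"wx":0,"wy":0,"wz":0},
    {"dx":0.16,"dy":0.023,"dz":0,"wx":0,"wy":0,"wz":0},
    {"dx":0.16,"dy":0.023,"dz":0,"wx":0,"wy":0,"wz":0}
  ]
}}

```text
t: 12.0
eef_pos: [588.0, 68.2, 216.3]
ee_rot: [0.997, 0.073, -0.0, -0.0]
contact_force: [-1.9, -1.3, -5.0]
grip_width: 9.9
gripper_force: 55.0
```

>>> {"method": "servo_tool", "body": {
  "increments": [
    {"dx":0.03,"dy":0.004,"dz":0,"wx":0,"wy":0,"wz":0},
    {"dx":0.06,"dy":0.009,"dz":0,"wx":0,"wy":0,"wz":0},
    {"dx":0.09,"dy":0.013,"dz":0,"wx":0,"wy":0,"wz":0},
    {"dx":0.12,"dy":0.018,"dz":0,"wx":0,"wy":0,"wz":0},
    {"dx":0.15,"dy":0.022,"dz":0,"wx":0,"wy":0,"wz":0},
    {"dx":0.18,"dy":0.026,"dz":0,"wx":0,"wy":0,"wz":0},
    {"dx":0.2,"dy":0.029,"dz":0,"wx":0,"wy":0,"wz":0},
    {"dx":0.2,"dy":0.029,"dz":0,"wx":0,"wy":0,"wz":0},
    {"dx":0.2,"dy":0.029,"dz":0,"wx":0,"wy":0,"wz":0},
    {"dx":0.2,"dy":0.029,"dz":0,"wx":0,"wy":0,"wz":0}
  ]
}}

```text
t: 13.25
eef_pos: [593.1, 69.0, 216.4]
ee_rot: [0.997, 0.073, -0.0, -0.0]
contact_force: [-2.1, -0.7, -6.8]
grip_width: 10.0
gripper_force: 55.0
```

Run:
```python
from h import *
np.set_printoptions(precision=2,suppress=True)
im=robot.snapshot("side")[:,:,::-1];f=[]
for i in range(3):
  s=robot.state();f.append(s["contact_force"])
  if i<2: robot.search_frame("side","check_weight")
print(s["t"],s["eef_pos"],np.array(f))
cv2.imwrite("pics/p3.png",cv2.resize(im[150:250,220:300],None,fx=6,fy=6,interpolation=cv2.INTER_CUBIC))
```

```text
13.4 [593.03  68.96 216.38] [[-1.71  0.95 -5.37]
 [-2.29 -0.22 -5.08]
 [-1.91  0.33 -5.64]]
```

View pics/p3.png

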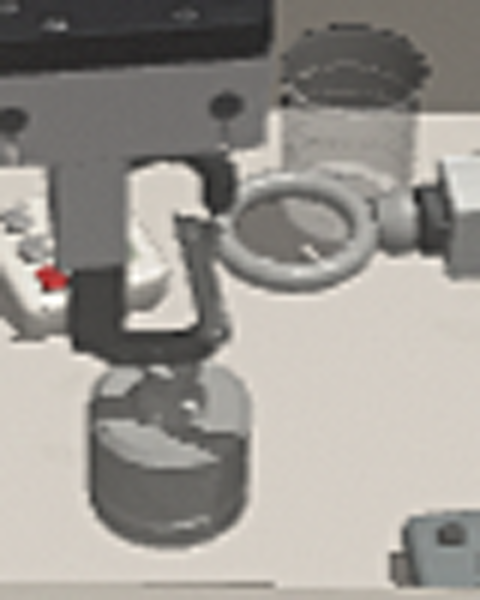

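The gate is visibly swinging inward under the nose, with the bar just below the nose tip. I'll keep pressing.

>>> {"method": "servo_tool", "body": {
  "increments": [
    {"dx":0.04,"dy":0.006,"dz":0,"wx":0,"wy":0,"wz":0},
    {"dx":0.08,"dy":0.012,"dz":0,"wx":0,"wy":0,"wz":0},
    {"dx":0.12,"dy":0.018,"dz":0,"wx":0,"wy":0,"wz":0},
    {"dx":0.16,"dy":0.023,"dz":0,"wx":0,"wy":0,"wz":0},
    {"dx":0.2,"dy":0.029,"dz":0,"wx":0,"wy":0,"wz":0},
    {"dx":0.24,"dy":0.035,"dz":0,"wx":0,"wy":0,"wz":0},
    {"dx":0.28,"dy":0.041,"dz":0,"wx":0,"wy":0,"wz":0},
    {"dx":0.32,"dy":0.047,"dz":0,"wx":0,"wy":0,"wz":0},
    {"dx":0.34,"dy":0.05,"dz":0,"wx":0,"wy":0,"wz":0},
    {"dx":0.34,"dy":0.05,"dz":0,"wx":0,"wy":0,"wz":0}
  ]
}}

```text
t: 14.65
eef_pos: [601.6, 70.2, 216.3]
ee_rot: [0.997, 0.073, -0.0, -0.0]
contact_force: [-3.1, 0.0, -5.3]
grip_width: 9.9
gripper_force: 55.0
```

Run:
```python
from h import *
np.set_printoptions(precision=2,suppress=True)
im=robot.snapshot("side")[:,:,::-1];f=[]
for i in range(5):
  s=robot.state();f.append(s["contact_force"])
  if i<4: robot.search_frame("side","check_weight")
print(s["t"],s["eef_pos"],np.array(f).mean(0))
cv2.imwrite("pics/p4.png",cv2.resize(im[150:250,220:300],None,fx=6,fy=6,interpolation=cv2.INTER_CUBIC))
```

```text
14.9 [601.54  70.22 216.32] [-3.48 -0.16 -4.86]
```

View pics/p4.png

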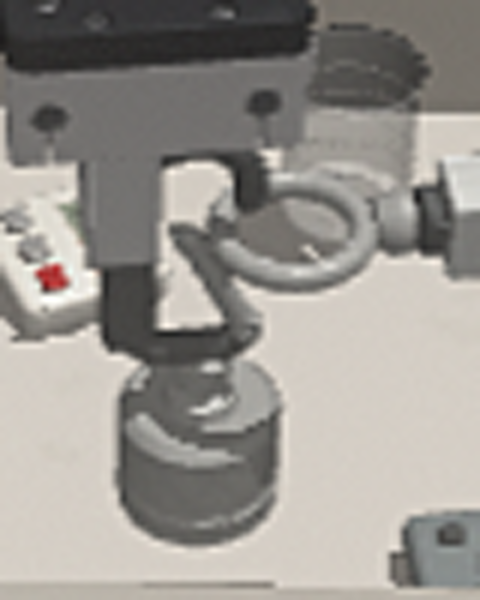

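The gate is well open, at about 0.45–0.5 rad, and the nose is entering the ring. About 2.5 mm more is needed.

>>> {"method": "servo_tool", "body": {
  "increments": [
    {"dx":0.02,"dy":0.003,"dz":0,"wx":0,"wy":0,"wz":0},
    {"dx":0.04,"dy":0.006,"dz":0,"wx":0,"wy":0,"wz":0},
    {"dx":0.06,"dy":0.009,"dz":0,"wx":0,"wy":0,"wz":0},
    {"dx":0.08,"dy":0.012,"dz":0,"wx":0,"wy":0,"wz":0},
    {"dx":0.09,"dy":0.013,"dz":0,"wx":0,"wy":0,"wz":0},
    {"dx":0.1,"dy":0.015,"dz":0,"wx":0,"wy":0,"wz":0},
    {"dx":0.1,"dy":0.015,"dz":0,"wx":0,"wy":0,"wz":0},
    {"dx":0.1,"dy":0.015,"dz":0,"wx":0,"wy":0,"wz":0},
    {"dx":0.1,"dy":0.015,"dz":0,"wx":0,"wy":0,"wz":0},
    {"dx":0.1,"dy":0.015,"dz":0,"wx":0,"wy":0,"wz":0}
  ]
}}

```text
t: 16.15
eef_pos: [604.1, 70.6, 216.4]
ee_rot: [0.997, 0.073, 0.0, -0.0]
contact_force: [-3.3, -0.0, -4.4]
grip_width: 9.4
gripper_force: 55.0
```

>>> {"method": "servo_tool", "body": {
  "increments": [
    {"dx":0,"dy":0,"dz":-0.03,"wx":0,"wy":0,"wz":0},
    {"dx":0,"dy":0,"dz":-0.06,"wx":0,"wy":0,"wz":0},
    {"dx":0,"dy":0,"dz":-0.09,"wx":0,"wy":0,"wz":0},
    {"dx":0,"dy":0,"dz":-0.12,"wx":0,"wy":0,"wz":0},
    {"dx":0,"dy":0,"dz":-0.15,"wx":0,"wy":0,"wz":0},
    {"dx":0,"dy":0,"dz":-0.18,"wx":0,"wy":0,"wz":0},
    {"dx":0,"dy":0,"dz":-0.21,"wx":0,"wy":0,"wz":0},
    {"dx":0,"dy":0,"dz":-0.24,"wx":0,"wy":0,"wz":0},
    {"dx":0,"dy":0,"dz":-0.24,"wx":0,"wy":0,"wz":0},
    {"dx":0,"dy":0,"dz":-0.24,"wx":0,"wy":0,"wz":0}
  ]
}}

```text
t: 17.4
eef_pos: [604.0, 70.6, 210.1]
ee_rot: [0.997, 0.073, -0.0, -0.0]
contact_force: [-2.1, -0.1, -6.7]
grip_width: 9.5
gripper_force: 55.0
```

>>> {"method": "servo_tool", "body": {
  "increments": [
    {"dx":0,"dy":0,"dz":-0.03,"wx":0,"wy":0,"wz":0},
    {"dx":0,"dy":0,"dz":-0.06,"wx":0,"wy":0,"wz":0},
    {"dx":0,"dy":0,"dz":-0.09,"wx":0,"wy":0,"wz":0},
    {"dx":0,"dy":0,"dz":-0.12,"wx":0,"wy":0,"wz":0},
    {"dx":0,"dy":0,"dz":-0.15,"wx":0,"wy":0,"wz":0},
    {"dx":0,"dy":0,"dz":-0.18,"wx":0,"wy":0,"wz":0},
    {"dx":0,"dy":0,"dz":-0.21,"wx":0,"wy":0,"wz":0},
    {"dx":0,"dy":0,"dz":-0.24,"wx":0,"wy":0,"wz":0},
    {"dx":0,"dy":0,"dz":-0.24,"wx":0,"wy":0,"wz":0},
    {"dx":0,"dy":0,"dz":-0.24,"wx":0,"wy":0,"wz":0}
  ]
}}

```text
t: 18.65
eef_pos: [604.5, 70.6, 205.0]
ee_rot: [0.997, 0.073, 0.001, 0.0]
contact_force: [0.1, -1.4, -4.0]
grip_width: 9.8
gripper_force: 55.0
```

Run:
```python
from h import *
np.set_printoptions(precision=2,suppress=True)
im=robot.snapshot("side")[:,:,::-1];f=[]
for i in range(5):
  s=robot.state();f.append(s["contact_force"])
  if i<4: robot.search_frame("side","check_weight")
print(s["t"],s["eef_pos"],np.array(f).mean(0))
cv2.imwrite("pics/p5.png",cv2.resize(im[150:250,220:300],None,fx=6,fy=6,interpolation=cv2.INTER_CUBIC))
```

```text
18.9 [604.16  70.61 204.57] [-0.02  0.22 -4.17]
```

View pics/p5.png

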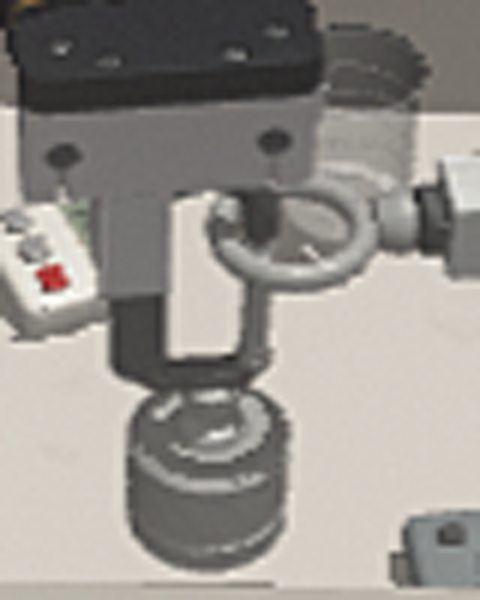

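The gate has sprung shut with the ring's bar inside. I'll centre it slightly and lower towards the seat.

>>> {"method": "servo_tool", "body": {
  "increments": [
    {"dx":0.02,"dy":0.003,"dz":-0.06,"wx":0,"wy":0,"wz":0},
    {"dx":0.04,"dy":0.006,"dz":-0.12,"wx":0,"wy":0,"wz":0},
    {"dx":0.06,"dy":0.009,"dz":-0.18,"wx":0,"wy":0,"wz":0},
    {"dx":0.08,"dy":0.012,"dz":-0.24,"wx":0,"wy":0,"wz":0},
    {"dx":0.1,"dy":0.015,"dz":-0.3,"wx":0,"wy":0,"wz":0},
    {"dx":0.12,"dy":0.018,"dz":-0.36,"wx":0,"wy":0,"wz":0},
    {"dx":0.12,"dy":0.018,"dz":-0.4,"wx":0,"wy":0,"wz":0},
    {"dx":0.12,"dy":0.018,"dz":-0.44,"wx":0,"wy":0,"wz":0},
    {"dx":0.12,"dy":0.018,"dz":-0.44,"wx":0,"wy":0,"wz":0},
    {"dx":0.12,"dy":0.018,"dz":-0.44,"wx":0,"wy":0,"wz":0}
  ]
}}

```text
t: 20.15
eef_pos: [607.1, 71.1, 193.5]
ee_rot: [0.997, 0.073, 0.0, 0.0]
contact_force: [0.7, -0.5, -4.0]
grip_width: 10.0
gripper_force: 55.0
```

>>> {"method": "servo_tool", "body": {
  "increments": [
    {"dx":0,"dy":0,"dz":-0.01,"wx":0,"wy":0,"wz":0},
    {"dx":0,"dy":0,"dz":-0.02,"wx":0,"wy":0,"wz":0},
    {"dx":0,"dy":0,"dz":-0.03,"wx":0,"wy":0,"wz":0},
    {"dx":0,"dy":0,"dz":-0.04,"wx":0,"wy":0,"wz":0},
    {"dx":0,"dy":0,"dz":-0.05,"wx":0,"wy":0,"wz":0},
    {"dx":0,"dy":0,"dz":-0.06,"wx":0,"wy":0,"wz":0},
    {"dx":0,"dy":0,"dz":-0.06,"wx":0,"wy":0,"wz":0},
    {"dx":0,"dy":0,"dz":-0.06,"wx":0,"wy":0,"wz":0},
    {"dx":0,"dy":0,"dz":-0.06,"wx":0,"wy":0,"wz":0},
    {"dx":0,"dy":0,"dz":-0.06,"wx":0,"wy":0,"wz":0}
  ]
}}

```text
t: 21.4
eef_pos: [607.1, 71.0, 192.0]
ee_rot: [0.997, 0.073, 0.0, 0.0]
contact_force: [0.7, -0.3, -5.1]
grip_width: 9.8
gripper_force: 55.0
```

Still carried by the gripper. Continuing in 1.2 mm steps.

>>> {"method": "servo_tool", "body": {
  "increments": [
    {"dx":0,"dy":0,"dz":-0.01,"wx":0,"wy":0,"wz":0},
    {"dx":0,"dy":0,"dz":-0.02,"wx":0,"wy":0,"wz":0},
    {"dx":0,"dy":0,"dz":-0.03,"wx":0,"wy":0,"wz":0},
    {"dx":0,"dy":0,"dz":-0.04,"wx":0,"wy":0,"wz":0},
    {"dx":0,"dy":0,"dz":-0.05,"wx":0,"wy":0,"wz":0},
    {"dx":0,"dy":0,"dz":-0.05,"wx":0,"wy":0,"wz":0},
    {"dx":0,"dy":0,"dz":-0.05,"wx":0,"wy":0,"wz":0},
    {"dx":0,"dy":0,"dz":-0.05,"wx":0,"wy":0,"wz":0},
    {"dx":0,"dy":0,"dz":-0.05,"wx":0,"wy":0,"wz":0},
    {"dx":0,"dy":0,"dz":-0.05,"wx":0,"wy":0,"wz":0}
  ]
}}

```text
t: 22.65
eef_pos: [607.1, 71.0, 190.7]
ee_rot: [0.997, 0.073, 0.0, 0.0]
contact_force: [-0.2, -0.1, -4.4]
grip_width: 9.9
gripper_force: 55.0
```

Run:
```python
from h import *
np.set_printoptions(precision=2,suppress=True)
f=[]
im=robot.snapshot("side")
for i in range(4):
  s=robot.state();f.append(s["contact_force"])
  if i<3: robot.search_frame("side","check_weight")
print(s["t"],s["eef_pos"],np.array(f).mean(0),s["torque"])
```

```text
22.85 [607.1   71.05 190.71] [-0.24 -0.18 -4.79] [-0.01  0.06 -0.  ]
```

>>> {"method": "servo_tool", "body": {
  "increments": [
    {"dx":0,"dy":0,"dz":-0.01,"wx":0,"wy":0,"wz":0},
    {"dx":0,"dy":0,"dz":-0.02,"wx":0,"wy":0,"wz":0},
    {"dx":0,"dy":0,"dz":-0.03,"wx":0,"wy":0,"wz":0},
    {"dx":0,"dy":0,"dz":-0.04,"wx":0,"wy":0,"wz":0},
    {"dx":0,"dy":0,"dz":-0.04,"wx":0,"wy":0,"wz":0},
    {"dx":0,"dy":0,"dz":-0.04,"wx":0,"wy":0,"wz":0},
    {"dx":0,"dy":0,"dz":-0.04,"wx":0,"wy":0,"wz":0},
    {"dx":0,"dy":0,"dz":-0.04,"wx":0,"wy":0,"wz":0},
    {"dx":0,"dy":0,"dz":-0.04,"wx":0,"wy":0,"wz":0},
    {"dx":0,"dy":0,"dz":-0.04,"wx":0,"wy":0,"wz":0}
  ]
}}

```text
t: 24.1
eef_pos: [607.3, 71.0, 190.0]
ee_rot: [0.997, 0.073, 0.0, 0.0]
contact_force: [-1.1, 0.1, -0.5]
grip_width: 9.3
gripper_force: 55.0
```

The eye now carries nearly all the weight, so I'll release.

>>> {"method": "servo_tool", "body": {
  "increments": [
    {"dx":0,"dy":0,"dz":0,"wx":0,"wy":0,"wz":0},
    {"dx":0,"dy":0,"dz":0,"wx":0,"wy":0,"wz":0},
    {"dx":0,"dy":0,"dz":0,"wx":0,"wy":0,"wz":0},
    {"dx":0,"dy":0,"dz":0,"wx":0,"wy":0,"wz":0},
    {"dx":0,"dy":0,"dz":0,"wx":0,"wy":0,"wz":0},
    {"dx":0,"dy":0,"dz":0,"wx":0,"wy":0,"wz":0},
    {"dx":0,"dy":0,"dz":0,"wx":0,"wy":0,"wz":0},
    {"dx":0,"dy":0,"dz":0,"wx":0,"wy":0,"wz":0},
    {"dx":0,"dy":0,"dz":0,"wx":0,"wy":0,"wz":0},
    {"dx":0,"dy":0,"dz":0,"wx":0,"wy":0,"wz":0}
  ],
  "jaw": 44
}}

```text
t: 25.35
eef_pos: [607.1, 71.1, 189.7]
ee_rot: [0.997, 0.073, 0.0, 0.0]
contact_force: [0.1, -0.3, 0.9]
grip_width: 43.8
gripper_force: 0.0
```

>>> {"method": "servo_tool", "body": {
  "increments": [
    {"dx":-0.2,"dy":-0.03,"dz":0,"wx":0,"wy":0,"wz":0},
    {"dx":-0.5,"dy":-0.07,"dz":0,"wx":0,"wy":0,"wz":0},
    {"dx":-1,"dy":-0.145,"dz":0,"wx":0,"wy":0,"wz":0},
    {"dx":-1.6,"dy":-0.23,"dz":0,"wx":0,"wy":0,"wz":0},
    {"dx":-2.3,"dy":-0.33,"dz":0,"wx":0,"wy":0,"wz":0},
    {"dx":-3,"dy":-0.44,"dz":0.5,"wx":0,"wy":0,"wz":0},
    {"dx":-3.6,"dy":-0.52,"dz":1,"wx":0,"wy":0,"wz":0},
    {"dx":-4,"dy":-0.58,"dz":1.5,"wx":0,"wy":0,"wz":0},
    {"dx":-4,"dy":-0.58,"dz":2,"wx":0,"wy":0,"wz":0},
    {"dx":-4,"dy":-0.58,"dz":2,"wx":0,"wy":0,"wz":0}
  ]
}}

```text
t: 26.6
eef_pos: [507.7, 56.5, 241.0]
ee_rot: [0.997, 0.073, 0.001, 0.0]
contact_force: [-0.2, 0.1, -0.6]
grip_width: 43.9
gripper_force: 0.0
```

>>> {"method": "servo_tool", "body": {
  "increments": [
    {"dx":0,"dy":0,"dz":0,"wx":0,"wy":0,"wz":0},
    {"dx":0,"dy":0,"dz":0,"wx":0,"wy":0,"wz":0},
    {"dx":0,"dy":0,"dz":0,"wx":0,"wy":0,"wz":0},
    {"dx":0,"dy":0,"dz":0,"wx":0,"wy":0,"wz":0},
    {"dx":0,"dy":0,"dz":0,"wx":0,"wy":0,"wz":0},
    {"dx":0,"dy":0,"dz":0,"wx":0,"wy":0,"wz":0},
    {"dx":0,"dy":0,"dz":0,"wx":0,"wy":0,"wz":0},
    {"dx":0,"dy":0,"dz":0,"wx":0,"wy":0,"wz":0},
    {"dx":0,"dy":0,"dz":0,"wx":0,"wy":0,"wz":0},
    {"dx":0,"dy":0,"dz":0,"wx":0,"wy":0,"wz":0}
  ]
}}

```text
t: 27.85
eef_pos: [507.1, 56.5, 239.7]
ee_rot: [0.997, 0.073, -0.0, -0.0]
contact_force: [0.9, 0.7, -0.1]
grip_width: 44.0
gripper_force: 0.0
```

Run:
```python
from h import *
import numpy as np
a=robot.snapshot("side").astype(float)
for i in range(10): b=robot.snapshot("side").astype(float);print(round(np.abs(a-b)[150:250,220:300].mean(),2),end=" ")
s=robot.state();print(s["t"],s["eef_pos"],s["contact_force"])
cv2.imwrite("pics/p6.png",cv2.resize(b[150:250,200:300,::-1],None,fx=6,fy=6,interpolation=cv2.INTER_CUBIC))
```

```text
0.91 0.91 0.9 0.9 0.91 0.91 0.91 0.92 0.91 0.91 28.4 [507.07302173  56.57806713 239.6759009 ] [-0.04116152 -0.40320231  0.30042027][ WARN:0@10.910] global loadsave.cpp:1063 imwrite_ Unsupported depth image for selected encoder is fallbacked to CV_8U.
```

View pics/p6.png

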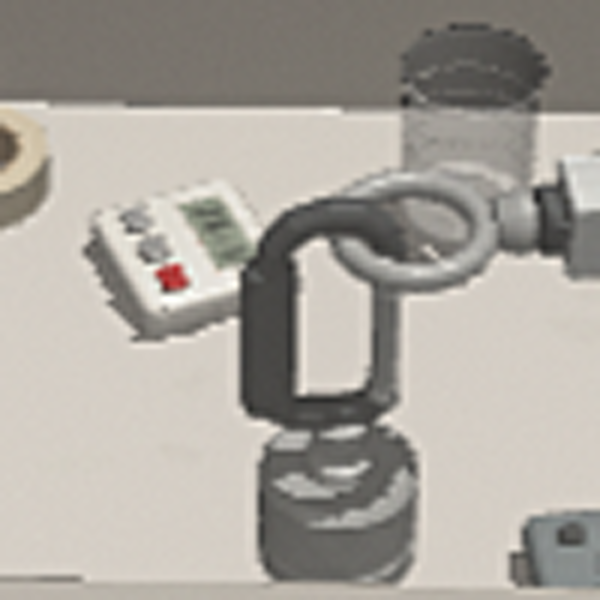

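The weight hangs upright on the ring with its gate shut, at rest and clear of the gripper. I'm handing it in.

```bash
python3 -c "
from station import robot
print(robot.close_job())"
```

```text
the job is handed in; nothing more can be done
None
```

The steel check weight is clipped to the eye bolt and hangs upright and still, gate shut and gripper clear; I handed the job in at about 28 s of the 48 s limit, and no verdict was shown.

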